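# Clear the stamp off the case and hold its lid half open

## Task

The hand stamp has been left standing on the closed lid of the wooden case: put it back upright and fully home in its own slot in the stamp rack, the long slot that fits its base, and let go of it. Only then lift the case's lid by its pull bar to 45 degrees and keep holding it there so that the case can be packed; the lid falls shut if released, so the program finishes while still holding it. Leave everything else where it is.

Things in the scene. Friction and masses are not known exactly. Their poses are not given: they have to be found in the camera images.
- stamp_center (a point): Hand stamp, about 80 g: rectangular base 22 (its x) x 50 (its y) x 18 mm high, above it a round turned wooden handle at most 26 mm across, top 74 mm above the underside. Starts upright on the case's lid. This point is on its axis, 37 mm above its underside; z points up the handle. Best held 45 to 55 mm above the underside.
- holder_long_slot (a point): The stamp's own slot: long rectangular pocket, 55 (its x) x 27 mm (its y), 14 mm deep, in the top of one of three wooden holder blocks on the stamp rack. The stamp's 50 mm side goes along the slot's x, either way round. This point is the centre of the pocket's floor; the block's top is 14 mm above it, the bench 16 mm below it. z is up.
- rack: Stamp rack: plywood base board, 150 x 256 x 8 mm, origin at the middle of its underside, carrying three wooden holder blocks (92 x 74 x 22 mm) side by side along its y, 82 mm apart, in an order that varies. Their pockets: long (the stamp's), square (36 mm, empty), round (42 mm, holding a round stamp). A paper card before each pocket shows its outline.
- bar_mid (a point): Middle of the pull bar on the front of the case's lid: round steel bar 12 mm thick, clear length about 98 mm along its y, parallel to the hinge, 40 mm in front of the lid's edge on two arms, so fingers can go down on both sides. Turns with the lid: x points along the lid to the hinge, z out of its top. Lid shut: 64 mm above the bench. The round bar can turn between the fingers.
- case_hinge (a point): Middle of the hinge line, on the back upper edge of the wooden case (dark brown box 168 x 258 x 59 mm, fixed to the bench, clasp side towards the robot). The hinge line is this frame's y; x points out of the case's back, away from the robot, z up. With the lid shut the bar's middle lies 202 mm in front of it (-x) and 15 mm above it.
- case_lid (a joint): Opening angle of the case's lid in rad: 0 shut (start), grows as the front edge rises, 0.785 is 45 degrees, 1.66 is its stop. No spring and hardly any friction: it falls shut when let go. The lid is 9 mm thick, its top 59 mm above the bench when shut.
- stamp: The hand stamp; origin at the centre of its underside.
- tape_mid (a point): Bystander, leave it where it is: large roll of packing tape lying flat, 96 mm across, 48 mm high. Point at its centre.
- masking_mid (a point): Bystander, leave it where it is: roll of masking tape lying flat, 92 mm across, 25 mm high. Point at its centre.
- ink_mid (a point): Bystander, leave it where it is: flat closed ink-pad tin, 73 x 113 x 15 mm. Point at its centre.
- cutter_mid (a point): Bystander, leave it where it is: snap-blade cutter, 23 x 156 x 15 mm, in front of the case. Point at its centre.
- roll_mid (a point): Bystander, leave it where it is: dark blue wrapped roll, 114 x 21 x 16 mm, between the rack and the case. Point at its centre.
- scissors_mid (a point): Bystander, leave it where it is: scissors, 87 x 199 x 9 mm. Point at its centre.
- marker_mid (a point): Bystander, leave it where it is: marker pen, 17 x 135 x 16 mm, lying on the front of the rack's base board. Point at its centre.
- round_stamp_mid (a point): Bystander, leave it where it is: round stamp standing in the round pocket of the rack, 36 mm across, 72 mm tall. Point at its centre.
Mind the look-alikes: they are no part of the job. What is shaped like the stamp but orange or pink is not meant.

How it is judged:
On the way, in this order (a step that is already met when the one before it is completed fails the run):
1. the stamp stands fully home in its long slot, let go, the lid still shut (horizontal distance between stamp_center and holder_long_slot below 0.006 m and z of stamp_center in the frame of holder_long_slot below 0.042 m and angle between stamp_center's own z axis and vertical below 0.1 rad and angle between the y axis of stamp_center and the x axis of holder_long_slot, either way round below 0.15 rad and contact force between the fingers and stamp below 0.05 N and linear speed of stamp below 0.02 m/s and value of joint case_lid below 0.1 rad), for 0.2 s.
2. the lid is held at 45 degrees by the fingers (value of joint case_lid between 0.66 and 0.91 rad and velocity of joint case_lid between -0.05 and 0.05 rad/s and contact force between the fingers and case_lid above 0.2 N), for 0.2 s.
At the end, for the whole second after the job is handed in: Stamp upright on the floor of its long slot (within 6 mm of its centre, at most 5 mm off the floor), released and at rest. Lid still, at 45 degrees within 7, the gripper's fingers still holding the lid or its bar (all of step 2 and horizontal distance between stamp_center and holder_long_slot below 0.006 m and z of stamp_center in the frame of holder_long_slot below 0.042 m and angle between stamp_center's own z axis and vertical below 0.1 rad and angle between the y axis of stamp_center and the x axis of holder_long_slot, either way round below 0.15 rad and contact force between the fingers and stamp below 0.05 N and linear speed of stamp below 0.02 m/s); the arm keeps its last pose, push and grip.
It fails at once if the lid is lifted before the stamp is in its slot (value of joint case_lid above 0.15 rad and not (horizontal distance between stamp_center and holder_long_slot below 0.006 m and z of stamp_center in the frame of holder_long_slot below 0.042 m)).
It fails at once if a bystander is moved by more than 3 cm (distance of any of tape_mid, masking_mid, ink_mid, cutter_mid, roll_mid, scissors_mid, marker_mid, round_stamp_mid from where it was at the start of the episode above 0.03 m).
It also fails if it takes over 54 s, if anything falls off the work surface, if the arm or the gripper's body presses on something with over 40 N, if the wrist force passes 120 N, or if a joint passes its speed limit or range.

## Robot

A 7-joint arm with a two-finger parallel gripper is mounted at the origin on a cart in front of the work surface, level with it; the furniture and walls round the work are solid. World frame = base frame: x ahead of the robot, y to its left, z up, the work surface at z = 0. Lengths are in m, angles in rad, forces in N, time in s.
With the tool pointing down it reaches from about 0.375 to 0.925 m from the base axis. Payload 3.1 kg.
Tool frame: the origin (TCP) lies midway between the tips of the shut fingers; the grasp point (between the pads) lies 19 mm behind it (bot.grip_point_offset is the distance from the TCP to the grasp point, in m); z points along the fingers, y is the direction in which the jaws open and shut (so a half turn about z gives the same grasp; the last joint's range is limited). The gripper opens to 85 mm and grips with 20 to 120 N. Pads are 22 mm wide; open, the fingers measure 114 mm over their backs; the gripper's body (76 mm by 85 mm) begins 54 mm behind the grasp point. The pads swing forward as they close: fully open they stand 13 mm farther back than shut.
Start: joints at [1.138, 0.383, 0.044, 1.598, -0.018, 1.161, -0.05], TCP at [0.214, -0.614, 0.231] pointing down, gripper open.
Joint ranges: [-2.61, 2.61], [-0.41, 2.15], [-1.48, 1.57], [0, 2.5], [-1.57, 4.71], [0.05, 1.97], [-2.85, 2.85]. Speed limits (rad/s): [2.79, 2.79, 3.14, 3.14, 3.14, 3.14, 3.14].

## Interface

Orientations are given as a 3x3 rotation matrix whose columns are the frame's x, y, z axes.
In Python, from bench import bot gives the robot as it stands.
- The arm moves only by the shell command python3 -m creep 'ROWS' [OPENING]. ROWS is text: rows parted by semicolons, each of 6 numbers parted by spaces: the shift along the world's x, y, z in m, then the turn, a rotation vector about the world's x, y, z in degrees. A call has 1 to 12 rows; each row is the pose to reach, as a shift and turn from the pose commanded when the call began; what a row does not reach only later rows make up. A row lasts 1/8 s, in which the tool goes at most 62.5 mm and 10.7 degrees, less where a joint would pass 70% of its speed; a pose out of reach is approached as far as the arm can. A call with a gripper value outside its range is refused whole. OPENING is the opening, from -1 (shut) to 1 (fully open), set as the call begins (- or left out, the last holds). The fingers move at their own pace and stop on an object; the grip force is fixed at half the most. Time passes only in rows, so rows that repeat a pose let the fingers close. It gives the time, the measured TCP pose, the force and the opening at its end, in the units of the state.
- bot.read_state(): the state, without advancing time (a new reading comes with each control period).
- bot.get_image(name): name is "side" or "top"; returns (picture, depth): 384x512x3 uint8, red, green, blue; 384x512 float32, m along the optical axis (not along the pixel's ray), 0 where there is no reading.
- bot.camera_params(name): a dict with "fx", "fy", "cx", "cy" (pixels), "dist_coeffs" ([k1, k2, p1, p2, k3] as OpenCV has them; the pictures are not rectified), "rvec" (rotation vector, rad) and "tvec" (3), from world to camera coordinates, as OpenCV has them. Camera axes: x right, y down, z forward; pixel columns grow to the right and rows downward; lengths in m; the calibration is good to about 2 mm. A picture is of the moment at which its call begins. camera_params takes no time and is no camera call.
- bot.job_done(): hands the job in, once; it reports no verdict.
The state is a dict: "time_s": time; "q": joint angles; "qd": joint speeds; "effort": joint torques, N m; "tcp_pos": TCP position; "tcp_rot": TCP orientation; "contact_force": force on the tool from outside, world axes, zero at the start; "wrist_torque": the same for the moment, N m; "width": finger opening in m.
Only numpy, scipy, OpenCV 4.12 (cv2) and the standard library are available. Lean on these libraries where they do the work, as an engineer would, in place of code of your own. Each camera call takes 0.05 s, during which the arm holds its last target. There are 200 camera calls.

## Working session

There is one attempt and no reset: what is moved stays moved. The work goes in short steps, Python scripts to look and compute and a shell command to move; the robot and the scene stay as the last step left them, time stands still between calls to the robot, and variables do not carry over. Pictures are saved under pics/ and viewed, about 8 in all and at most 12, crops included, and the job is handed in when it is done.

```bash
mkdir -p pics; ls; cat > h.py <<'E'
import numpy as np, cv2
from bench import bot
def grab(n):
    im,d=bot.get_image(n); np.savez(f'{n}.npz',im=im,d=d); return im,d
def load(n):
    z=np.load(f'{n}.npz'); return z['im'],z['d']
def cam(n):
    p=bot.camera_params(n); K=np.array([[p['fx'],0,p['cx']],[0,p['fy'],p['cy']],[0,0,1.]])
    R=cv2.Rodrigues(np.array(p['rvec'],float))[0]; t=np.array(p['tvec'],float).reshape(3)
    return K,np.array(p['dist_coeffs'],float),R,t
def norm(n,uv):
    K,D,R,t=cam(n); u=cv2.undistortPoints(np.array(uv,float).reshape(-1,1,2),K,D).reshape(-1,2)
    return np.c_[u,np.ones(len(u))],R,t
def plane(n,uv,z):
    r,R,t=norm(n,uv); C=-R.T@t; d=r@R; return C+d*((z-C[2])/d[:,2])[:,None]
def pts(n,uv,d):
    r,R,t=norm(n,uv); uv=np.array(uv,int).reshape(-1,2); return (r*d[uv[:,1],uv[:,0]][:,None]-t)@R
def proj(n,X):
    K,D,R,t=cam(n); return cv2.projectPoints(np.array(X,float).reshape(-1,3),R,t,K,D)[0].reshape(-1,2)
def cloud(n,d):
    H,W=d.shape; uv=np.stack(np.meshgrid(range(W),range(H)),-1).reshape(-1,2); return pts(n,uv,d).reshape(H,W,3)
def save(name,im): cv2.imwrite(f'pics/{name}.png',im[...,::-1])
E
python3 - <<'E'
from h import *
for n in('top','side'):
    im,d=grab(n); save(n+'0',cv2.resize(im,(768,576),interpolation=cv2.INTER_CUBIC))
    K,D,R,t=cam(n); print(n,K[0,0],D,-R.T@t,R[2])
s=bot.read_state(); print({k:np.round(v,3).tolist() for k,v in s.items()})
E
```

```text
pics
top 443.97526206904035 [-0.00418082  0.          0.          0.          0.        ] [ 0.30376925 -0.0027935   1.357275  ] [ 0.20112168  0.00262257 -0.97956276]
side 357.6613327777269 [-0.00920855  0.          0.          0.          0.        ] [0.44290773 0.70269938 0.66202491] [ 0.14593329 -0.75844467 -0.63518907]
{'time_s': 0.1, 'q': [1.138, 0.384, 0.044, 1.599, -0.018, 1.161, -0.05], 'qd': [0.0, -0.001, 0.001, -0.002, 0.002, 0.001, -0.0], 'effort': [0.003, -43.472, 1.03, -25.045, 0.011, 0.005, 0.0], 'tcp_pos': [0.213, -0.613, 0.23], 'tcp_rot': [[0.944, 0.329, -0.001], [0.329, -0.944, 0.002], [-0.0, -0.002, -1.0]], 'contact_force': [0.168, -0.407, -0.802], 'wrist_torque': [0.034, 0.006, -0.026], 'width': 0.085}
```

View pics/top0.png

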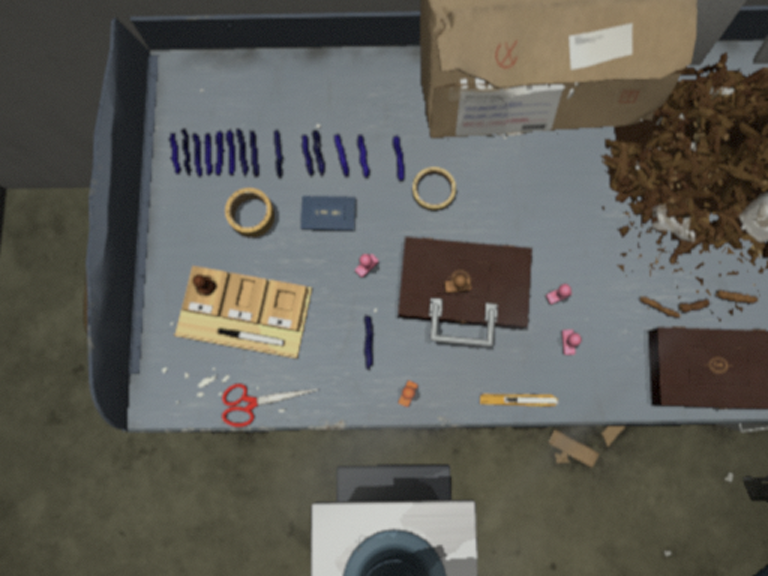

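View pics/side0.png

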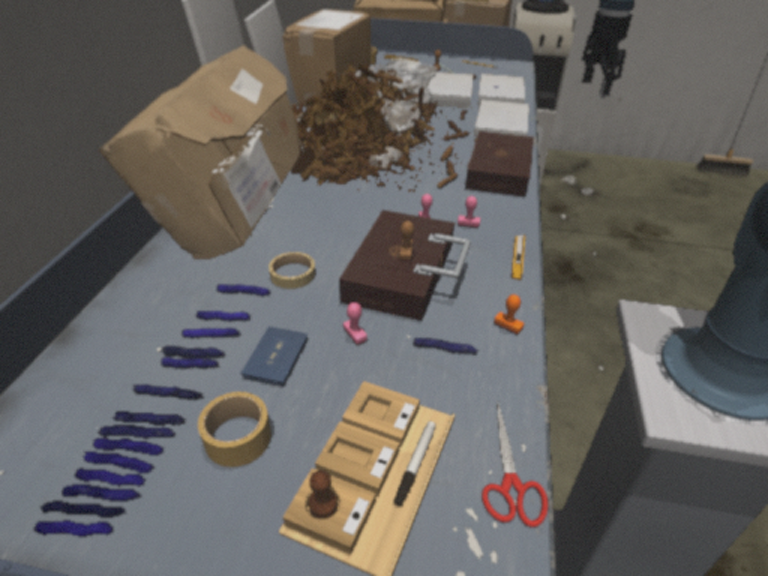

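The top picture, in 768x576 pixels, shows the following:
- **Stamp:** the brown stamp is on the case lid at (459,281).
- **Look-alikes:** orange at (409,392), pink at (367,264), (560,293) and (571,341), and the round stamp in the rack at (204,285). There is also a second case at (718,365).
- **Pockets:** middle at (245,291), right at (285,300).

I choose the brown stamp on the lid. I'll check it and the pockets in a crop.

```bash
python3 - <<'E'
from h import *
im,d=load('top'); sm,sd=load('side')
a=cv2.resize(im[175:242,115:212],None,fx=4,fy=4,interpolation=cv2.INTER_CUBIC)
b=cv2.resize(im[155:235,262:358],None,fx=4,fy=4,interpolation=cv2.INTER_CUBIC)
c=cv2.resize(sm[140:210,225:315],None,fx=4,fy=4,interpolation=cv2.INTER_CUBIC)
e=cv2.resize(sm[250:350,185:285],None,fx=3,fy=3,interpolation=cv2.INTER_CUBIC)
o=np.zeros((590,790,3),np.uint8)
for p,(y,x) in((a,(0,0)),(b,(270,0)),(c,(0,400)),(e,(285,400))):o[y:y+p.shape[0],x:x+p.shape[1]]=p
save('crop1',o)
for n,dd in(('top',d),('side',sd)):
    P=cloud(n,dd); ok=dd>0
    m=ok&(P[...,2]>.068)&(P[...,2]<.16)&(P[...,0]>.25)&(P[...,0]<.75)&(P[...,1]<-.0)&(P[...,1]>-.35)
    q=P[m]; print(n,m.sum(),'stamp?',np.median(q,0).round(4),q.min(0).round(3),q.max(0).round(3))
    for lo,hi in((.068,.08),(.08,.105),(.105,.14)):
        w=q[(q[:,2]>lo)&(q[:,2]<hi)]; print(lo,len(w),w.mean(0).round(4) if len(w) else '')
    m=ok&(P[...,2]>.052)&(P[...,2]<.066)&(P[...,0]>.25)&(P[...,0]<.75)&(P[...,1]<.1)&(P[...,1]>-.35)
    q=P[m]; print('lid',cv2.minAreaRect((q[:,:2]*1000).astype(np.float32)),np.median(q[:,2]))
    m=ok&(P[...,2]>.026)&(P[...,2]<.034)&(P[...,0]>.25)&(P[...,0]<.6)&(P[...,1]>.1)&(P[...,1]<.5)
    q=P[m]; print('blocks',len(q),cv2.minAreaRect((q[:,:2]*1000).astype(np.float32)))
E
```

```text
top 440 stamp? [ 0.5079 -0.1293  0.0721] [ 0.348 -0.35   0.068] [ 0.578 -0.02   0.135]
0.068 363 [ 0.4899 -0.1452  0.0719]
0.08 12 [ 0.562  -0.1338  0.0808]
0.105 65 [ 0.5637 -0.1305  0.1265]
lid ((549.1619873046875, -152.126708984375), (309.0787048339844, 371.623291015625), 17.92193603515625) 0.05891714275053715
blocks 1411 ((540.71142578125, 302.165771484375), (239.79367065429688, 125.14192962646484), 79.01705932617188)
side 398 stamp? [ 0.5497 -0.1275  0.0719] [ 0.349 -0.35   0.068] [ 0.576 -0.023  0.133]
0.068 283 [ 0.4893 -0.1344  0.0715]
0.08 33 [ 0.5632 -0.1306  0.0925]
0.105 82 [ 0.5636 -0.1286  0.1215]
lid ((547.9828491210938, -153.24755859375), (305.9200439453125, 371.31591796875), 18.149173736572266) 0.05897396728104494
blocks 3317 ((540.9047241210938, 297.56488037109375), (240.904296875, 123.26399230957031), 79.05673217773438)
```

View pics/crop1.png

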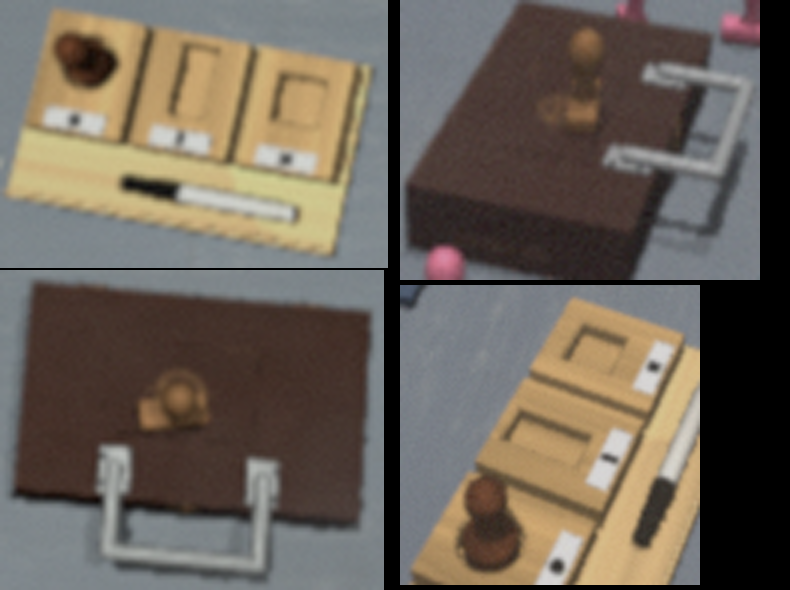

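The crop shows that the middle block has the long pocket, at (195,82) in the crop, with a bar-shaped outline on its card. The stamp on the lid is natural brown wood with its long base side roughly along y. A ring emblem is printed on the lid behind it.

```bash
cat > meas.py <<'E'
from h import *
def rect(p):
    c,(w,h),a=cv2.minAreaRect((p[:,:2]*1000).astype(np.float32))
    B=cv2.boxPoints((c,(w,h),a)); e=B[1]-B[0]; f=B[2]-B[1]; L=e if np.hypot(*e)>np.hypot(*f) else f
    return np.round(c,1),sorted(np.round([w,h],1)),'long-axis deg',round(np.degrees(np.arctan2(L[1],L[0]))%180,1)
def big(m):
    n,l,s,c=cv2.connectedComponentsWithStats(m.astype(np.uint8)); k=1+s[1:,4].argmax(); return l==k
if __name__=='__main__':
  for n in('top','side'):
    im,d=load(n); P=cloud(n,d); ok=d>0; x,y,z=P[...,0],P[...,1],P[...,2]
    H,W=d.shape; uv=np.stack(np.meshgrid(range(W),range(H)),-1).reshape(-1,2)
    Q=plane(n,uv,.030).reshape(H,W,3)
    # rough centre of middle block: between blocks
    c=np.array([.541,.300]); 
    near=np.hypot(Q[...,0]-c[0],Q[...,1]-c[1])<.05
    m=big(near&ok&(z<.0265)&(z>.010)); 
    print(n,'slot',m.sum(),rect(Q[m]), 'mean',Q[m].mean(0).round(4),'floor z',np.percentile(z[m],[5,25]).round(4))
    t=near&ok&(abs(z-.03)<.004); print(' top z',np.median(z[t]).round(4))
    hsv=cv2.cvtColor(im,cv2.COLOR_RGB2HSV)
    L=big(ok&(z>.05)&(z<.064)&(hsv[...,2]<90)&(abs(x-.56)<.15)&(abs(y+.14)<.18))
    print(' lid',L.sum(),rect(P[L]))
    b=ok&(abs(x-.563)<.045)&(abs(y+.13)<.045)&(z>.073)&(z<.081); print(' base',b.sum(),rect(P[b]),P[b].mean(0).round(4))
    b=ok&(abs(x-.563)<.03)&(abs(y+.13)<.03)&(z>.11)&(z<.14); print(' knob',b.sum(),P[b].mean(0).round(4),rect(P[b]))
    bar=ok&(x<.465)&(x>.36)&(abs(y+.14)<.09)&(z>.052)&(z<.08); print(' bar',bar.sum(),rect(P[bar]),np.percentile(z[bar],[10,50,90]).round(4))
    q=P[bar]; xe=q[q[:,0]<q[:,0].min()+.03]; f=np.polyfit(xe[:,1],xe[:,0],1); print(' bar slope deg',np.degrees(np.arctan(f[0])).round(2))
E
python3 meas.py
```

```text
top slot 145 (array([563.8, 298.2]), [np.float64(29.1), np.float64(53.7)], 'long-axis deg', np.float32(167.6)) mean [0.564  0.2969 0.03  ] floor z [0.0123 0.0151]
 top z 0.0304
 lid 3935 (array([ 576.9, -149.2]), [np.float64(161.2), np.float64(258.2)], 'long-axis deg', np.float32(83.6))
 base 70 (array([ 565.7, -131.4]), [np.float64(20.7), np.float64(49.9)], 'long-axis deg', np.float32(96.4)) [ 0.5635 -0.1287  0.0769]
 knob 64 [ 0.5638 -0.1305  0.1268] (array([ 564.9, -130.9]), [np.float64(22.2), np.float64(22.6)], 'long-axis deg', np.float32(128.4))
 bar 153 (array([ 456.9, -137.3]), [np.float64(15.9), np.float64(120.1)], 'long-axis deg', np.float32(89.7)) [0.0655 0.0688 0.0722]
 bar slope deg 3.36
side slot 275 (array([564.5, 293.8]), [np.float64(27.3), np.float64(51.1)], 'long-axis deg', np.float32(169.1)) mean [0.5638 0.2947 0.03  ] floor z [0.0143 0.0158]
 top z 0.0302
 lid 2443 (array([ 572. , -149.6]), [np.float64(168.4), np.float64(258.8)], 'long-axis deg', np.float32(83.3))
 base 59 (array([ 564.3, -133.4]), [np.float64(20.2), np.float64(47.5)], 'long-axis deg', np.float32(99.5)) [ 0.5634 -0.1264  0.0769]
 knob 75 [ 0.5637 -0.1287  0.1228] (array([ 563.8, -130. ]), [np.float64(18.1), np.float64(22.8)], 'long-axis deg', np.float32(9.4))
 bar 114 (array([ 455.4, -138. ]), [np.float64(18.6), np.float64(118.7)], 'long-axis deg', np.float32(89.9)) [0.066 0.069 0.071]
 bar slope deg 3.51
```

```bash
python3 -m creep '.04 .055 0 0 0 0; .08 .11 0 0 0 0; .12 .165 -.005 0 0 -4; .155 .213 -.01 0 0 -8; .19 .261 -.015 0 0 -12; .225 .31 -.02 0 0 -12; .26 .358 -.025 0 0 -12; .3 .413 -.03 0 0 -12; .33 .454 -.03 0 0 -12; .351 .483 -.03 0 0 -12; .351 .483 -.03 0 0 -12; .351 .483 -.03 0 0 -12' 1; python3 - <<'E'
from h import *
im,d=grab('side'); tm,_=grab('top')
o=np.hstack([cv2.resize(im[110:230,200:330],None,fx=3,fy=3),cv2.resize(tm[130:250,240:370],None,fx=3,fy=3)]); save('above',o)
s=bot.read_state(); print(s['q'],s['tcp_pos'])
E
```

```text
time_s: 1.6
tcp_pos: [0.5637, -0.132, 0.2006]
tcp_rot: [[0.992, 0.124, -0.002], [0.124, -0.992, -0.001], [-0.002, 0.001, -1.0]]
contact_force: [-0.3, -0.9, -0.0]
width: 0.0851
[ 0.39602907  0.29666003 -0.2773703   1.79010664  0.09273677  1.06862298
 -1.36338642] [ 0.56339558 -0.1331889   0.20082405]
```

View pics/above.png

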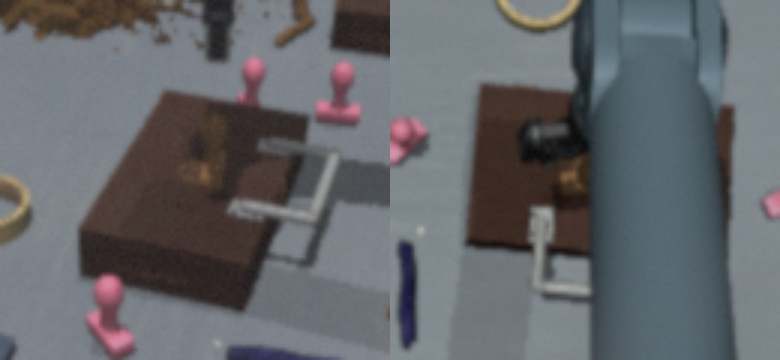

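The stamp at (212,135) in the side crop is undisturbed and the gripper is above it. I'll go down and grip.

```bash
python3 -m creep '0 .001 -.04 0 0 0; 0 .001 -.08 0 0 0; 0 .001 -.11 0 0 0; 0 .001 -.11 0 0 0; 0 .001 -.11 0 0 0' 1; python3 -m creep '0 0 0 0 0 0; 0 0 0 0 0 0; 0 0 0 0 0 0; 0 0 0 0 0 0; 0 0 0 0 0 0; 0 0 0 0 0 0; 0 0 0 0 0 0; 0 0 0 0 0 0' -1
```

```text
time_s: 2.33
tcp_pos: [0.5652, -0.1312, 0.0925]
tcp_rot: [[0.992, 0.123, 0.002], [0.123, -0.992, -0.001], [0.002, 0.001, -1.0]]
contact_force: [0.3, -0.7, -0.3]
width: 0.0849
time_s: 3.32
tcp_pos: [0.5652, -0.1304, 0.0919]
tcp_rot: [[0.992, 0.125, 0.001], [0.125, -0.992, -0.001], [0.001, 0.001, -1.0]]
contact_force: [-0.5, -1.2, 5.3]
width: 0.0228
```

```bash
python3 -m creep '0 0 .03 0 0 0; 0 0 .08 0 0 0; 0 .03 .1 0 0 8; 0 .08 .1 0 0 18; 0 .14 .1 0 0 28; 0 .2 .1 0 0 38; 0 .26 .1 0 0 48; 0 .315 .1 0 0 58; 0 .37 .1 0 0 66; 0 .41 .09 0 0 72; 0 .427 .07 0 0 72; 0 .427 .06 0 0 72' -; python3 -m creep '0 0 0 0 0 0;0 0 0 0 0 0'; python3 - <<'E'
from h import *
im,d=grab('side'); tm,_=grab('top')
o=np.hstack([cv2.resize(im[215:365,150:290],None,fx=2.8,fy=2.8,interpolation=2),cv2.resize(tm[140:260,90:220],None,fx=2.8,fy=2.8,interpolation=2)[:420] if 0 else cv2.resize(tm[130:280,90:220],None,fx=2.8,fy=2.8,interpolation=2)]); save('over',o)
E
```

```text
time_s: 4.82
tcp_pos: [0.5623, 0.2968, 0.148]
tcp_rot: [[0.187, 0.982, -0.005], [0.982, -0.187, -0.002], [-0.003, -0.005, -1.0]]
contact_force: [-0.5, -1.5, -1.7]
width: 0.023
time_s: 5.08
tcp_pos: [0.5658, 0.2944, 0.1512]
tcp_rot: [[0.192, 0.981, 0.0], [0.981, -0.192, -0.002], [-0.001, 0.001, -1.0]]
contact_force: [0.4, 0.0, -1.8]
width: 0.023
```

View pics/over.png

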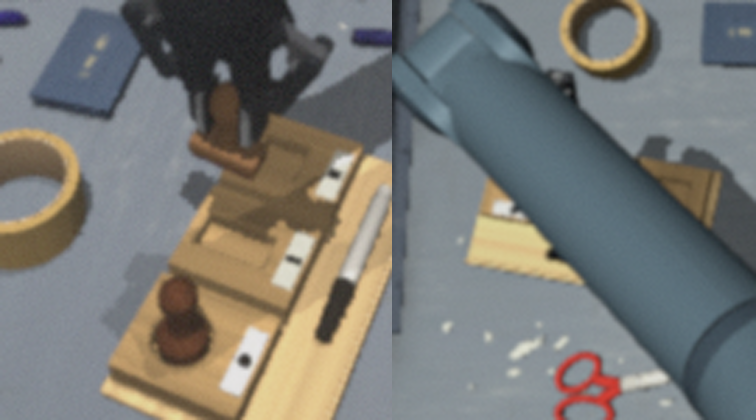

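The side crop shows the stamp held upright at (228,140) with its long side about parallel to the slot at (235,243). The arm hides the slot in the top view. I'll measure the held stamp in the side camera's depth.

```bash
cat > held.py <<'E'
from h import *
from meas import rect
im,d=load('side'); P=cloud('side',d); x,y,z=P[...,0],P[...,1],P[...,2]
s=bot.read_state(); T=s['tcp_pos']; zu=T[2]-.0325; print(T.round(4))
hsv=cv2.cvtColor(im,cv2.COLOR_RGB2HSV)
wood=(hsv[...,0]<20)&(hsv[...,1]>70)
r=(d>0)&wood&(abs(x-T[0])<.04)&(abs(y-T[1])<.04)
for lo,hi in((-.01,.004),(.003,.015),(.015,.021),(.035,.05),(.05,.08)):
    m=r&(z>zu+lo)&(z<zu+hi); print(lo,m.sum(),P[m].mean(0).round(4) if m.sum() else'',rect(P[m]) if m.sum()>4 else '')
m=r&(z>zu+.003)&(z<zu+.015)
q=P[m]; f=cv2.fitLine(q[:,:2].astype(np.float32),cv2.DIST_HUBER,0,.001,.001).ravel(); print('face dir deg',np.degrees(np.arctan2(f[1],f[0]))%180,f[2:])
e=q[:,:2]@f[:2]; print('centre along',(e.min()+e.max())/2,'len',np.ptp(e))
nrm=np.array([-f[1],f[0]]); nrm*=np.sign(nrm[1]); c=f[:2]*(e.min()+e.max())/2+nrm*(f[2:]@nrm)-nrm*.011; print('base centre',c.round(4))
print('zmin',z[r&(z>.08)].min())
E
python3 held.py
```

```text
[0.5658 0.2956 0.152 ]
-0.01 9 [0.5586 0.3028 0.1207] (array([558.8, 302.7]), [np.float64(1.1), np.float64(19.8)], 'long-axis deg', np.float32(162.2))
0.003 90 [0.5615 0.3014 0.1303] (array([565.4, 301.2]), [np.float64(18.4), np.float64(50.3)], 'long-axis deg', np.float32(10.9))
0.015 152 [0.5669 0.2961 0.137 ] (array([567.4, 292.6]), [np.float64(21.7), np.float64(48.5)], 'long-axis deg', np.float32(166.0))
0.035 30 [0.5624 0.2992 0.1623] (array([557.3, 299.1]), [np.float64(8.2), np.float64(34.1)], 'long-axis deg', np.float32(2.4))
0.05 125 [0.566  0.3001 0.1847] (array([554.5, 300.9]), [np.float64(13.7), np.float64(45.6)], 'long-axis deg', np.float32(168.5))
face dir deg 170.18054 [0.5640377  0.30246264]
centre along 0.5088767464048964 len 0.0471648049027974
base centre [0.5668 0.2908]
zmin 0.11928445398014983
```

```bash
python3 -m creep '-.002 0 -.03 0 0 0; -.002 0 -.06 0 0 0; -.002 0 -.08 0 0 0; -.002 0 -.08 0 0 0; -.002 0 -.08 0 0 0' ; python3 - <<'E'
from h import *
im,d=grab('side'); save('low',cv2.resize(im[245:325,190:280],None,fx=7,fy=7,interpolation=2))
E
python3 held.py
```

```text
time_s: 5.8
tcp_pos: [0.5636, 0.2977, 0.0725]
tcp_rot: [[0.188, 0.982, 0.002], [0.982, -0.188, 0.001], [0.002, 0.002, -1.0]]
contact_force: [-0.0, 0.7, -0.4]
width: 0.0231
[0.5638 0.2979 0.0729]
-0.01 253 [0.5575 0.3084 0.0314] (array([564. , 299.6]), [np.float64(76.3), np.float64(79.3)], 'long-axis deg', np.float32(0.5))
0.003 73 [0.5639 0.3044 0.0508] (array([564.8, 304.7]), [np.float64(17.5), np.float64(52.3)], 'long-axis deg', np.float32(7.2))
0.015 137 [0.5646 0.3003 0.0582] (array([566.4, 296.5]), [np.float64(20.8), np.float64(49.8)], 'long-axis deg', np.float32(169.6))
0.035 20 [0.5596 0.3023 0.0815] (array([554.1, 302.7]), [np.float64(7.8), np.float64(31.6)], 'long-axis deg', np.float32(2.2))
0.05 111 [0.5645 0.3024 0.1058] (array([565.6, 300.5]), [np.float64(15.0), np.float64(20.5)], 'long-axis deg', np.float32(135.1))
face dir deg 167.64497 [0.56541663 0.30529386]
centre along 0.4894389480440775 len 0.049302168096257926
base centre [0.5654 0.294 ]
zmin 0.08034114552412808
```

View pics/low.png

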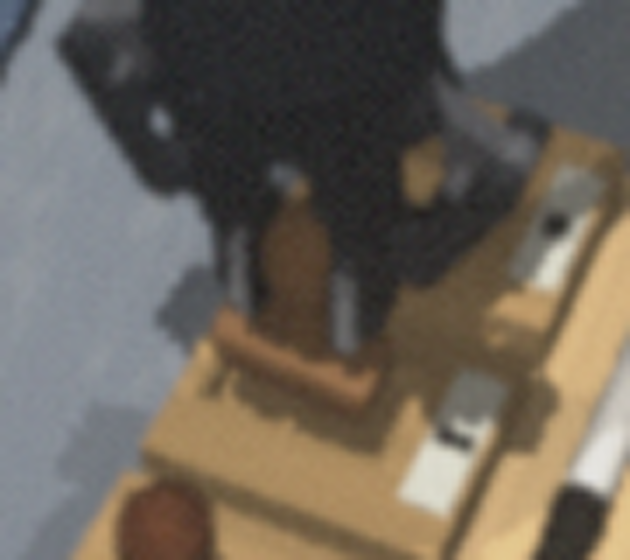

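The stamp sits just above the pocket, parallel to it; the pocket's left corner shows at (215,380). The measured offset is about 1-2 mm. I'll lower it in steps while watching the force.

```bash
python3 -m creep '-.0015 -.0015 -.004 0 0 0; -.0015 -.0015 -.008 0 0 0; -.0015 -.0015 -.012 0 0 0; -.0015 -.0015 -.014 0 0 0; -.0015 -.0015 -.014 0 0 0'
```

```text
time_s: 6.48
tcp_pos: [0.5609, 0.2955, 0.0569]
tcp_rot: [[0.188, 0.982, -0.001], [0.982, -0.188, -0.0], [-0.0, -0.001, -1.0]]
contact_force: [-0.2, 0.7, -1.2]
width: 0.0227
```

The underside is below the block top with no contact force, so the stamp has entered the pocket.

```bash
python3 -m creep '0 0 -.003 0 0 0; 0 0 -.006 0 0 0; 0 0 -.008 0 0 0; 0 0 -.008 0 0 0;0 0 -.008 0 0 0'; python3 -c "
from bench import bot
for i in range(3):
  bot.camera_params; s=bot.read_state();print(s['tcp_pos'],s['contact_force'])"
```

```text
time_s: 7.1
tcp_pos: [0.5612, 0.2957, 0.0496]
tcp_rot: [[0.188, 0.982, 0.0], [0.982, -0.188, 0.0], [0.0, 0.0, -1.0]]
contact_force: [-0.7, 0.8, 2.3]
width: 0.0229
[0.56116138 0.29574625 0.04955915] [-0.6892435   0.80178476  2.25813255]
[0.56116138 0.29574625 0.04955915] [-0.6892435   0.80178476  2.25813255]
[0.56116138 0.29574625 0.04955915] [-0.6892435   0.80178476  2.25813255]
```

```bash
python3 -m creep '0 0 -.001 0 0 0; 0 0 -.0015 0 0 0; 0 0 -.0015 0 0 0'; python3 -m creep '0 0 0 0 0 0;0 0 0 0 0 0;0 0 0 0 0 0;0 0 0 0 0 0;0 0 0 0 0 0;0 0 0 0 0 0' 1;  python3 -m creep '0 0 .03 0 0 0;0 0 .07 0 0 0;0 0 .12 0 0 0;0 0 .17 0 0 0;-.03 -.04 .2 0 0 0;-.06 -.09 .2 0 0 0;-.09 -.14 .2 0 0 0;-.11 -.19 .2 0 0 0;-.11 -.24 .2 0 0 0;-.11 -.28 .2 0 0 0;-.11 -.3 .2 0 0 0;-.11 -.3 .2 0 0 0'
python3 - <<'E'
from h import *
from meas import rect
o=[]
for n,(a,b,c,e) in(('side',(225,365,170,310)),('top',(165,245,110,220))):
    im,d=grab(n); P=cloud(n,d); x,y,z=P[...,0],P[...,1],P[...,2]
    r=(d>0)&(abs(x-.563)<.03)&(abs(y-.296)<.03)
    m=r&(z>.06); print(n,'knob',P[m].mean(0).round(4),z[m].max(),rect(P[m&(z>.075)])); m=r&(abs(z-.034)<.003); print('base top',m.sum(),np.median(z[m]) if m.sum() else '',rect(P[m]) if m.sum()>4 else '')
    q=cv2.resize(im[a:b,c:e],(390,390*(b-a)//(e-c)),interpolation=2); o.append(q)
h=max(map(len,o)); save('placed',np.hstack([np.pad(q,((0,h-len(q)),(0,0),(0,0))) for q in o]))
E
```

```text
time_s: 7.48
tcp_pos: [0.5617, 0.2962, 0.0493]
tcp_rot: [[0.188, 0.982, 0.001], [0.982, -0.188, 0.001], [0.001, 0.001, -1.0]]
contact_force: [-1.5, -0.1, 7.3]
width: 0.0231
time_s: 8.22
tcp_pos: [0.5611, 0.2956, 0.0477]
tcp_rot: [[0.188, 0.982, -0.0], [0.982, -0.188, 0.0], [0.0, -0.0, -1.0]]
contact_force: [-0.2, -0.0, 0.3]
width: 0.0855
time_s: 9.72
tcp_pos: [0.4509, -0.0061, 0.2478]
tcp_rot: [[0.192, 0.981, -0.0], [0.981, -0.192, -0.0], [-0.0, 0.0, -1.0]]
contact_force: [-0.9, 0.9, 0.2]
width: 0.0857
side knob [0.5634 0.2978 0.0812] 0.09133070461924259 (array([564.4, 295.1]), [np.float64(22.6), np.float64(22.8)], 'long-axis deg', np.float32(157.6))
base top 269 0.03318771888214666 (array([562.6, 295.9]), [np.float64(58.2), np.float64(59.1)], 'long-axis deg', np.float32(89.9))
top knob [0.5638 0.2934 0.0841] 0.09446679553090365 (array([564.8, 294.7]), [np.float64(19.9), np.float64(23.3)], 'long-axis deg', np.float32(174.0))
base top 154 0.033209737733181074 (array([563.1, 296.4]), [np.float64(58.2), np.float64(59.8)], 'long-axis deg', np.float32(0.2))
```

View pics/placed.png

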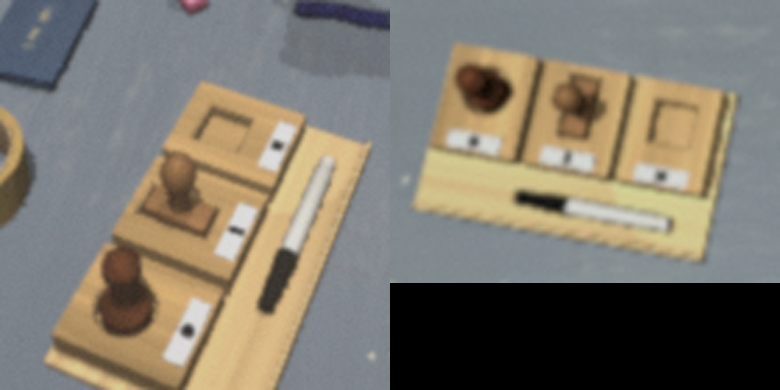

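The stamp stands upright in the long pocket. In the side crop its knob is at (180,168), its top is at z≈0.091 (expected 0.090) and its base is only slightly proud of the block. Next I measure the bar from fresh images.

```bash
python3 - <<'E'
from h import *
from meas import rect
for n in('side','top'):
    im,d=grab(n); P=cloud(n,d); x,y,z=P[...,0],P[...,1],P[...,2]
    hsv=cv2.cvtColor(im,cv2.COLOR_RGB2HSV)
    g=(d>0)&(z>.045)&(z<.085)&(x>.3)&(x<.52)&(abs(y+.14)<.1)&(hsv[...,2]>95)
    q=P[g]; print(n,len(q),rect(q))
    h,e=np.histogram(q[:,0],np.arange(.36,.52,.005)); print(dict(zip(e.round(3),h)))
    xb=q[q[:,0]-.06*(q[:,1]+.14)<q[:,0].min()+.022]; f=np.polyfit(xb[:,1],xb[:,0],1); yc=(xb[:,1].min()+xb[:,1].max())/2
    print('bar n',len(xb),'slope',np.degrees(np.arctan(f[0])).round(2),'mid',yc.round(4),np.polyval(f,yc).round(4),'y',xb[:,1].min(),xb[:,1].max(),'z',np.percentile(xb[:,2],[10,50,90]).round(4))
E
```

```text
side 253 (array([ 467.5, -112.2]), [np.float64(122.8), np.float64(242.4)], 'long-axis deg', np.float32(121.3))
{np.float64(0.36): np.int64(0), np.float64(0.365): np.int64(0), np.float64(0.37): np.int64(0), np.float64(0.375): np.int64(0), np.float64(0.38): np.int64(0), np.float64(0.385): np.int64(0), np.float64(0.39): np.int64(0), np.float64(0.395): np.int64(0), np.float64(0.4): np.int64(0), np.float64(0.405): np.int64(0), np.float64(0.41): np.int64(0), np.float64(0.415): np.int64(0), np.float64(0.42): np.int64(0), np.float64(0.425): np.int64(0), np.float64(0.43): np.int64(0), np.float64(0.435): np.int64(0), np.float64(0.44): np.int64(0), np.float64(0.445): np.int64(11), np.float64(0.45): np.int64(22), np.float64(0.455): np.int64(27), np.float64(0.46): np.int64(28), np.float64(0.465): np.int64(14), np.float64(0.47): np.int64(13), np.float64(0.475): np.int64(12), np.float64(0.48): np.int64(12), np.float64(0.485): np.int64(15), np.float64(0.49): np.int64(15), np.float64(0.495): np.int64(14), np.float64(0.5): np.int64(15), np.float64(0.505): np.int64(15), np.float64(0.51): np.int64(17), 
[... 732 characters left out ...]
(0.435): np.int64(0), np.float64(0.44): np.int64(0), np.float64(0.445): np.int64(9), np.float64(0.45): np.int64(19), np.float64(0.455): np.int64(43), np.float64(0.46): np.int64(23), np.float64(0.465): np.int64(11), np.float64(0.47): np.int64(4), np.float64(0.475): np.int64(10), np.float64(0.48): np.int64(15), np.float64(0.485): np.int64(13), np.float64(0.49): np.int64(14), np.float64(0.495): np.int64(20), np.float64(0.5): np.int64(19), np.float64(0.505): np.int64(23), np.float64(0.51): np.int64(26), np.float64(0.515): np.int64(24)}
bar n 101 slope 3.04 mid -0.1416 0.4585 y -0.197194237754757 -0.0860238896206583 z [0.0655 0.0694 0.073 ]<stdin>:9: RankWarning: Polyfit may be poorly conditioned
```

Bar middle ≈ (0.458, -0.140), 3.4° turned. I'll go above it with the jaws partly open, then descend.

```bash
python3 -m creep '.003 -.05 -.03 0 0 4; .007 -.1 -.07 0 0 7.5; .007 -.135 -.11 0 0 7.5; .007 -.135 -.13 0 0 7.5; .007 -.135 -.13 0 0 7.5;.007 -.135 -.13 0 0 7.5' -.2; python3 -m creep '0 0 0 0 0 0;0 0 0 0 0 0'; python3 - <<'E'
from h import *
im,d=grab('side'); save('bar',cv2.resize(im[110:230,200:340],None,fx=5,fy=5,interpolation=2))
E
```

```text
time_s: 10.68
tcp_pos: [0.4594, -0.1381, 0.1187]
tcp_rot: [[0.055, 0.998, 0.002], [0.998, -0.055, 0.0], [0.0, 0.002, -1.0]]
contact_force: [-0.5, -0.3, 0.3]
width: 0.0345
time_s: 10.92
tcp_pos: [0.459, -0.1391, 0.1189]
tcp_rot: [[0.057, 0.998, 0.002], [0.998, -0.057, -0.001], [-0.001, 0.002, -1.0]]
contact_force: [-0.0, 0.4, 0.6]
width: 0.0339
```

View pics/bar.png

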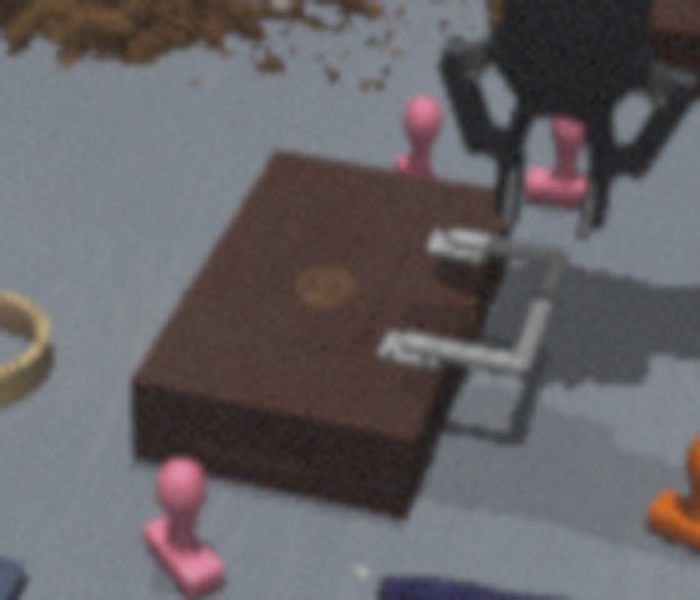

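The fingers, with tips at (508,225) and (592,235), straddle the bar at (543,300), and the stamp is gone from the lid. I'll descend by 74 mm and close.

```bash
python3 -m creep '0 0 -.03 0 0 0;0 0 -.055 0 0 0;0 0 -.074 0 0 0;0 0 -.074 0 0 0;0 0 -.074 0 0 0'; python3 -m creep '0 0 0 0 0 0;0 0 0 0 0 0;0 0 0 0 0 0;0 0 0 0 0 0;0 0 0 0 0 0;0 0 0 0 0 0' -1
python3 - <<'E'
import numpy as np
for a in range(0,46,5):
    t=np.radians(a); c,s=np.cos(t),np.sin(t)
    dx=-.202*c+.015*s+.202; dz=.202*s+.015*c-.015
    print(a,np.round([dx*.998,-dx*.06,dz],4))
E
```

```text
time_s: 11.6
tcp_pos: [0.4589, -0.1395, 0.0446]
tcp_rot: [[0.058, 0.998, 0.001], [0.998, -0.058, -0.0], [-0.0, 0.001, -1.0]]
contact_force: [0.3, -0.0, -0.1]
width: 0.0343
time_s: 12.35
tcp_pos: [0.4572, -0.1396, 0.0447]
tcp_rot: [[0.061, 0.998, -0.002], [0.998, -0.061, 0.0], [0.0, -0.002, -1.0]]
contact_force: [-3.2, 1.5, 6.6]
width: 0.0101
0 [ 0. -0.  0.]
5 [ 0.0021 -0.0001  0.0175]
10 [ 0.0057 -0.0003  0.0348]
15 [ 0.0107 -0.0006  0.0518]
20 [ 0.0173 -0.001   0.0682]
25 [ 0.0252 -0.0015  0.084 ]
30 [ 0.0345 -0.0021  0.099 ]
35 [ 0.045  -0.0027  0.1131]
40 [ 0.0568 -0.0034  0.1263]
45 [ 0.0696 -0.0042  0.1384]
```

```bash
python3 -m creep '.001 0 .009 0 0 0;.002 0 .0175 0 0 0;.004 0 .026 0 0 0;.006 0 .035 0 0 0;.008 0 .043 0 0 0;.011 -.001 .052 0 0 0;.014 -.001 .06 0 0 0;.017 -.001 .068 0 0 0;.017 -.001 .068 0 0 0'
```

```text
time_s: 13.48
tcp_pos: [0.4735, -0.1413, 0.1124]
tcp_rot: [[0.059, 0.998, -0.004], [0.998, -0.059, -0.001], [-0.001, -0.004, -1.0]]
contact_force: [-7.2, -2.7, 2.6]
width: 0.0104
```

```bash
python3 -m creep '.004 0 .008 0 0 0;.008 -.001 .016 0 0 0;.012 -.001 .023 0 0 0;.017 -.001 .031 0 0 0;.022 -.001 .038 0 0 0;.028 -.002 .045 0 0 0;.034 -.002 .052 0 0 0;.04 -.002 .058 0 0 0;.046 -.003 .064 0 0 0;.052 -.003 .07 0 0 0;.052 -.003 .07 0 0 0;.052 -.003 .07 0 0 0'
python3 - <<'E'
from h import *
im,d=grab('side'); P=cloud('side',d); x,y,z=P[...,0],P[...,1],P[...,2]
hsv=cv2.cvtColor(im,cv2.COLOR_RGB2HSV)
m=(d>0)&(z>.08)&(z<.16)&(x>.5)&(x<.68)&(y>-.26)&(y<-.03)&(hsv[...,2]<90)
q=P[m]; A=np.c_[q[:,:2],np.ones(len(q))]
for _ in range(4):
    f=np.linalg.lstsq(A,q[:,2],rcond=None)[0]; k=abs(A@f-q[:,2])<.008; A,q=A[k],q[k]
print(len(q),f,'slope deg',np.degrees(np.arctan(np.hypot(f[0],f[1]))))
m=(d>0)&(abs(x-.563)<.03)&(abs(y-.296)<.03)&(z>.075); print('stamp top',P[m].mean(0),z[m].max())
save('lid',cv2.resize(im,(768,576),interpolation=2))
E
```

```text
time_s: 14.98
tcp_pos: [0.5238, -0.147, 0.1844]
tcp_rot: [[0.06, 0.998, -0.008], [0.998, -0.06, -0.005], [-0.005, -0.007, -1.0]]
contact_force: [-15.3, -4.0, 14.2]
width: 0.01
656 [-0.95638138  0.10236225  0.70916972] slope deg 43.885784374106116
stamp top [0.56365913 0.29688856 0.08407266] 0.09131986834303846
```

View pics/lid.png

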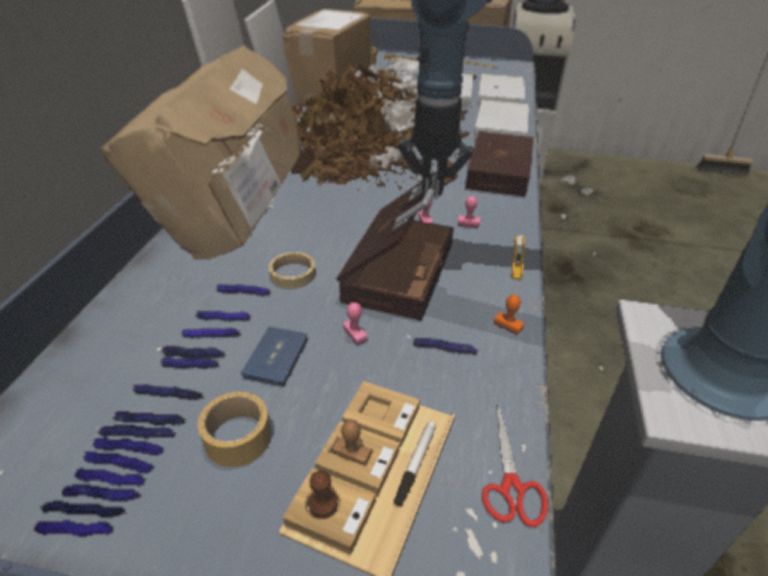

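The lid is at about 44°, held at the bar at (430,190), and the stamp is still in its slot at (350,440). The 20 N of residual force points along the lid towards the hinge. I'll relieve it by 2 mm, let it settle and recheck.

```bash
python3 -m creep '-.001 0 .001 0 0 0;-.002 0 .002 0 0 0;-.002 0 .002 0 0 0;-.002 0 .002 0 0 0;-.002 0 .002 0 0 0;-.002 0 .002 0 0 0'
cat > chk.py <<'E'
from h import *
im,d=grab('side'); P=cloud('side',d); x,y,z=P[...,0],P[...,1],P[...,2]
hsv=cv2.cvtColor(im,cv2.COLOR_RGB2HSV)
m=(d>0)&(z>.08)&(z<.16)&(x>.5)&(x<.68)&(y>-.26)&(y<-.03)&(hsv[...,2]<90)
q=P[m]; A=np.c_[q[:,:2],np.ones(len(q))]
for _ in range(4):
    f=np.linalg.lstsq(A,q[:,2],rcond=None)[0]; k=abs(A@f-q[:,2])<.008; A,q=A[k],q[k]
print('slope deg',np.degrees(np.arctan(np.hypot(f[0],f[1]))),bot.read_state()['tcp_pos'])
E
python3 chk.py; python3 -m creep '0 0 0 0 0 0;0 0 0 0 0 0;0 0 0 0 0 0;0 0 0 0 0 0'; python3 chk.py
```

```text
time_s: 15.78
tcp_pos: [0.5248, -0.147, 0.1855]
tcp_rot: [[0.06, 0.998, -0.0], [0.998, -0.06, -0.005], [-0.005, 0.0, -1.0]]
contact_force: [-5.5, -6.0, 3.9]
width: 0.0096
slope deg 44.21778723907376 [ 0.52480445 -0.14703215  0.18544691]
time_s: 16.32
tcp_pos: [0.5248, -0.1471, 0.1854]
tcp_rot: [[0.06, 0.998, -0.0], [0.998, -0.06, -0.005], [-0.005, 0.0, -1.0]]
contact_force: [-5.6, -4.8, 4.1]
width: 0.0096
slope deg 44.27987432147478 [ 0.52481018 -0.14702757  0.18543215]
```

Everything is stable, so I'll hand it in.

```bash
python3 -c "
from bench import bot
print(bot.job_done())"; python3 -c "
from bench import bot
s=bot.read_state();print(s['time_s'],s['tcp_pos'],s['width'])"
```

```text
the job is handed in; nothing more can be done
None
the job is handed in; nothing more can be done
```

The stamp is back in its long slot and released, and the lid is held open at about 44° by its pull bar. The job was handed in at about 16.4 s; the hand-in gives no verdict.

- **Stamp:** it stands in the middle block's long pocket. After release its knob centre measured about (0.564, 0.295), against about (0.564, 0.296) for the slot. Its top was at z ≈ 0.091 m; 0.090 m is fully home. It looked the same in the side camera once the lid was up.
- **Lid:** two readings 0.5 s apart gave 44.2° and 44.3°. The fingers are closed on the bar and the residual wrist force is about 8 N.
- **Disagreements:** the two cameras differed by 2–4 mm on the slot's y position, so I used the middle value, and the stamp went in without jamming. The finger opening reads 10 mm on the 12 mm bar.
- **Bystanders:** they looked unmoved in the last side picture, but I did not measure them.

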